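Sort the clay and pewter whistles into their display trays

TASK

Sort the whistles for display: stand the two clay roosters in the tray with a divider, one in each bay, the two pewter sheep together in the long tray without a divider, and the little pottery jug in the round dish. Set each down upright inside, flat on the floor of its tray; tip none over, and let none fall more than a centimetre or two. Leave the wax jar and the burnisher where they are.

Things in the scene. Friction and masses are not known exactly. Their poses are not given: they have to be found in the camera images.
- big_rooster: The larger of two brick-red clay rooster whistles, standing on a round foot of 46 mm diameter, 85 mm tall and 74 mm long (x from -38 to +40 mm). The barrel-shaped body is a rounded cylinder along x, 38 mm in diameter, its axis 42 mm above the origin: grip it there across y. Head and tail rise above the body, at most 19 mm wide. Origin: centre of the foot's underside, z up; x points from tail to beak, y across the body. About 0.09 kg.
- small_rooster: The smaller clay rooster whistle, the same shape at 0.8 of the size: foot 37 mm in diameter, 68 mm tall, 60 mm long, body 30 mm in diameter with its axis 34 mm above the origin: grip it there across y. Origin: centre of the foot's underside, z up; x points from tail to beak, y across the body. About 0.05 kg.
- sheep: The larger of two grey pewter sheep whistles, standing on a base plate 50 mm by 32 mm (x, y), 4 mm thick; 52 mm tall, 65 mm long. Woolly body, a rounded cylinder along x 33 mm in diameter, its axis 35 mm above the origin: grip it there across y. Origin: centre of the base's underside, z up; x points to its head. About 0.14 kg.
- lamb: The smaller pewter sheep whistle (the lamb), the same shape at 0.84 of the size: base 42 mm by 27 mm, 44 mm tall, 54 mm long, body 28 mm in diameter, its axis 29 mm above the origin: grip it there across y. Origin: centre of the base's underside, z up; x points to its head. About 0.09 kg.
- jug: Olive-green pottery whistle in the form of a little jug, 68 mm tall: foot 36 mm in diameter, belly 48 mm in diameter at 16 to 26 mm height, straight neck 31 mm in diameter from 42 to 62 mm height, lip 35 mm in diameter. A loop handle reaches 38 mm out at -x, a small spout 27 mm out at +x, so grip the neck across y, 53 mm above the origin. Origin: centre of the foot's underside, z up. About 0.09 kg.
- rooster_tray: Fixed wooden tray 92 mm (x) by 180 mm (y), 12 mm high, walls and floor 4 mm thick, split by one pale crosswise divider 6 mm thick into two nearly square bays of 84 mm by 83 mm. The divider's top is 12 mm above the table. Bay centres lie at y = +44.5 mm and y = -44.5 mm. Origin: centre of the underside, z up; y is the long direction.
- sheep_tray: Fixed wooden tray of the same outer size, 92 mm (x) by 180 mm (y), 12 mm high, walls and floor 4 mm thick, with no divider: one open floor of 84 mm by 172 mm. Origin: centre of the underside, z up; y is the long direction.
- jug_dish: Fixed round wooden dish, 94 mm in diameter at the rim and 12 mm high, floor 4 mm thick; flat inside floor about 76 mm in diameter. Origin: centre of the underside, z up.
- wax_jar: Small glass jar of polishing wax with a metal cap, 40 mm in diameter, 50 mm tall, standing among the whistles; it is to stay where it is. Origin: centre of its underside, z up.
- burnisher: Boxwood burnisher, a pale turned stick 140 mm long and 16 mm thick, lying on the table along its x; it is to stay where it is. Origin: on the underside, at mid-length, z up.
There are look-alikes about, which are no part of the job. What is shaped like the jug_dish but blue is not meant.

How it is judged (in metres and radians):
At the end, for the whole second after the job is handed in: One rooster stands in each bay of the divided tray, both sheep stand in the undivided tray and the jug stands in the round dish (within 24 mm of its centre): all upright within 0.15 rad, their underside on the tray floor (not above 8 mm over the tray's underside), released and at rest (((y of big_rooster in the frame of rooster_tray between 0.012 and 0.075 m and y of small_rooster in the frame of rooster_tray between -0.075 and -0.012 m) or (y of small_rooster in the frame of rooster_tray between 0.012 and 0.075 m and y of big_rooster in the frame of rooster_tray between -0.075 and -0.012 m)) and x of big_rooster in the frame of rooster_tray between -0.03 and 0.03 m and z of big_rooster in the frame of rooster_tray between 0 and 0.008 m and x of small_rooster in the frame of rooster_tray between -0.03 and 0.03 m and z of small_rooster in the frame of rooster_tray between 0 and 0.008 m and x of sheep in the frame of sheep_tray between -0.035 and 0.035 m and y of sheep in the frame of sheep_tray between -0.078 and 0.078 m and z of sheep in the frame of sheep_tray between 0 and 0.008 m and x of lamb in the frame of sheep_tray between -0.035 and 0.035 m and y of lamb in the frame of sheep_tray between -0.078 and 0.078 m and z of lamb in the frame of sheep_tray between 0 and 0.008 m and horizontal distance between jug and jug_dish below 0.024 m and z of jug in the frame of jug_dish between 0 and 0.008 m and angle between each of big_rooster, small_rooster, sheep, lamb, jug's own z axis and vertical below 0.15 rad and linear speed of each of big_rooster, small_rooster, sheep, lamb, jug below 0.02 m/s and contact force between each of big_rooster, small_rooster, sheep, lamb, jug and the fingers below 0.1 N); the robot touches nothing.
It fails at once if a whistle is tipped over (more than 45 degrees) (angle between any of big_rooster, small_rooster, sheep, lamb, jug's own z axis and vertical above 0.8 rad).
It fails at once if a whistle is dropped or flung: it moves faster than 0.7 m/s (a fall of 25 mm) while no finger touches it ((contact force between big_rooster and the fingers below 0.01 N and linear speed of big_rooster above 0.7 m/s) or (contact force between small_rooster and the fingers below 0.01 N and linear speed of small_rooster above 0.7 m/s) or (contact force between sheep and the fingers below 0.01 N and linear speed of sheep above 0.7 m/s) or (contact force between lamb and the fingers below 0.01 N and linear speed of lamb above 0.7 m/s) or (contact force between jug and the fingers below 0.01 N and linear speed of jug above 0.7 m/s)).
It fails at once if the burnisher or the wax jar is disturbed: shifted more than 20 mm (distance of any of burnisher, wax_jar from where it was at the start of the episode above 0.02 m).
It also fails if it takes over 144 s, if anything falls off the work surface, if the arm or the gripper's body presses on something with over 40 N, if the wrist force passes 120 N, or if a joint passes its speed limit or range.

ROBOT

A 6-joint arm with a two-finger parallel gripper is mounted at the origin on the work surface. World frame = base frame: x ahead of the robot, y to its left, z up, the work surface at z = 0. Lengths are in mm, angles in rad, forces in N, time in s.
With the tool pointing down it reaches from about 250 to 775 mm from the base axis. Payload 8.9 kg.
Tool frame: the origin (TCP) lies at the very end of the fingers, on their centre line; the grasp point (between the pads) lies 19 mm behind it; z points along the fingers, y is the line along which they close (so a half turn about z gives the same grasp; the last joint's range is limited). The gripper opens to 85 mm and grips with 20 to 120 N. Pads are 22 mm wide; open, the fingers measure 114 mm over their backs; the gripper's body (76 mm by 85 mm) begins 54 mm behind the grasp point. The pads swing forward as they close: fully open they stand 13 mm farther back than shut.
Start: joints at [-1.428, 0.291, -0.153, 1.127, 0, 1.431], TCP at [145.996, -504.29, 231.305] pointing down, gripper open.
Joint ranges: [-2.52, 2.52], [-0.91, 1.74], [-1.3, 1.37], [-1.96, 2.02], [-1.52, 1.47], [-3.14, 3.14]. Speed limits (rad/s): [2.22, 2.22, 2.79, 3.14, 3.14, 3.14].

INTERFACE

Orientations are given as a rotation vector (axis times angle).
In Python, from cell import env gives the robot as it stands. Calls block until the motion is done:
- env.goto(position, orientation): joint-space move of the TCP to a pose.
- env.line_to(position, ori=None, max_speed=150, guard=None): straight line of the TCP; ori=None keeps the orientation; max_speed is the mean speed in mm/s. With guard (N) it stops when the force on the tool has changed by that much, and returns True; else False.
- env.set_joints(angles): joint-space move.
- env.gripper_to(opening): finger opening in mm; the grip force is fixed at half the most; returns when the fingers have stopped.
- env.hold(seconds).
- env.inverse_kinematics(position, orientation): joint angles nearest the present ones, or None.
- env.get_obs(): the state.
- env.camera(name): name is "scene" or "top"; returns a dict with "frame" (480x640x3 uint8, blue, green, red), "z_map" (480x640 float32, mm along the optical axis (not along the pixel's ray), 0 where there is no reading), "fx", "fy", "cx", "cy" (pixels), "R" (3x3) and "t" (3): a world point X has camera coordinates R X + t. Camera axes: x right, y down, z forward; pixel columns grow to the right and rows downward; lengths in mm; the calibration is good to about 2 mm. A picture is of the moment at which its call begins.
A pose or a line that the arm cannot do raises env.Unreachable and nothing moves.
- env.finish_job(): hands the job in; it is judged then, once.
Trained networks look in the newest picture that a camera, given by its name, has taken for a name from the list of things; names that differ only in an ending like _2 or _b are one class to them, and where a whole thing is asked for, a point or a joint stands for the part that bears it (a point fixed in the world has none). Each returns a list of dicts, best first, with "p" (0 to 1); they miss things now and then, are a little off and sometimes report something else, mostly with a low value. They report only what shows in the picture. A call takes as long as a camera call. They do not tell look-alikes from the thing itself.
- env.masks_of(query, camera): "pixels" (480x640 bool, what is visible of it) and "point" ([column, row] in pixels, amid what is visible of it).
- env.spot_point(query, camera): "point" ([column, row] in pixels: a listed point, or the origin of a listed thing).
The state is a dict: "clock": time; "joints": joint angles; "joint_velocities": joint speeds; "effort": joint torques, N m; "position": TCP position; "ee_rot": TCP orientation; "contact_force": force on the tool from outside, world axes, zero at the start; "moment": the same for the moment, N m; "finger_gap": finger opening in mm; "gripper_force": force on a finger pad.
Only numpy, scipy, OpenCV 4.12 (cv2) and the standard library are available. Lean on these libraries where they do the work, as an engineer would, in place of code of your own. Each camera call takes 0.05 s, during which the arm holds its last target. There are 200 camera calls.

## Working session

There is one attempt and no reset: what is moved stays moved. The work goes in short steps, each a Python script; the robot and the scene stay as the last script left them, time stands still between calls to the robot, and variables do not carry over. Pictures are saved under pics/ and viewed, at most 14 in all, crops included, and the job is handed in when it is done.

```bash
mkdir -p pics; ls
cat > h.py <<'E'
import numpy as np, cv2
from cell import env
def pts(c):
    z=c["z_map"].astype(float); v,u=np.mgrid[0:480,0:640]
    P=np.stack([(u-c["cx"])/c["fx"]*z,(v-c["cy"])/c["fy"]*z,z],-1)
    W=(P-c["t"])@np.asarray(c["R"])
    W[z==0]=np.nan
    return W
E
python3 - <<'E'
from h import *
for n in ["top","scene"]:
    c=env.camera(n); cv2.imwrite(f"pics/{n}0.png",c["frame"]); W=pts(c)
    print(n,np.round(-np.asarray(c["R"]).T@c["t"]),c["fx"])
    for q in ["big_rooster","small_rooster","sheep","lamb","jug","rooster_tray","sheep_tray","jug_dish","wax_jar","burnisher"]:
        for d in env.masks_of(q,n)[:4]:
            m=d["pixels"]; w=W[m]; w=w[~np.isnan(w[:,0])]
            if len(w): print(q,round(d["p"],2),np.round(d["point"]),m.sum(),"med",np.round(np.median(w,0)),"top",np.round(np.percentile(w[:,2],98)))
E
```

```text
pics
top [ 364.  -51. 1107.] 433.2020308007271
big_rooster 0.74 [436. 290.] 393 med [ 380. -308.   56.] top 82.0
small_rooster 0.79 [288. 253.] 219 med [480.  63.  45.] top 66.0
small_rooster 0.62 [437. 291.] 438 med [ 380. -309.   55.] top 82.0
sheep 0.63 [228. 272.] 375 med [433. 199.  48.] top 54.0
lamb 0.58 [184. 294.] 219 med [383. 308.  41.] top 47.0
jug 0.88 [384. 268.] 336 med [ 439. -182.   65.] top 71.0
rooster_tray 0.62 [312. 186.] 2413 med [665.  -6.   4.] top 14.0
sheep_tray 0.64 [174. 238.] 2455 med [531. 357.   4.] top 14.0
jug_dish 0.86 [492. 276.] 1056 med [ 422. -462.    4.] top 13.0
jug_dish 0.81 [457. 224.] 1025 med [ 551. -383.    4.] top 13.0
wax_jar 0.68 [388. 268.] 299 med [ 438. -182.   66.] top 71.0
wax_jar 0.59 [338. 258.] 196 med [468. -63.  49.] top 53.0
burnisher 0.78 [380. 202.] 260 med [ 613. -185.   14.] top 18.0
scene [1202.  -40.  992.] 524.7735038725094
big_rooster 0.65 [209. 195.] 520 med [ 394. -313.   47.] top 83.0
small_rooster 0.79 [370. 229.] 346 med [486.  60.  42.] top 67.0
sheep 0.86 [430. 214.] 470 med [444. 200.  42.] top 55.0
jug 0.96 [260. 213.] 502 med [ 451. -184.   46.] top 72.0
rooster_tray 0.77 [342. 300.] 3534 med [665.  -4.   6.] top 15.0
sheep_tray 0.72 [501. 254.] 2994 med [530. 360.   6.] top 15.0
jug_dish 0.97 [172. 258.] 1148 med [ 548. -383.    6.] top 15.0
jug_dish 0.81 [148. 214.] 969 med [ 416. -462.    6.] top 15.0
wax_jar 0.63 [313. 225.] 362 med [481. -62.  44.] top 54.0
burnisher 0.8 [258. 280.] 386 med [ 614. -184.   15.] top 20.0
burnisher 0.69 [343. 304.] 3441 med [666.  -4.   6.] top 15.0
burnisher 0.6 [260. 212.] 508 med [ 450. -184.   46.] top 72.0
```

Run:
```python
import cv2,numpy as np
a=cv2.resize(cv2.imread("pics/top0.png")[150:330,140:540],(800,360),interpolation=cv2.INTER_CUBIC)
cv2.imwrite("pics/topc.png",a)
a=cv2.resize(cv2.imread("pics/scene0.png")[160:360,120:560],(800,364),interpolation=cv2.INTER_CUBIC)
cv2.imwrite("pics/scenec.png",a)
```

```text
(no output)
```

View pics/topc.png

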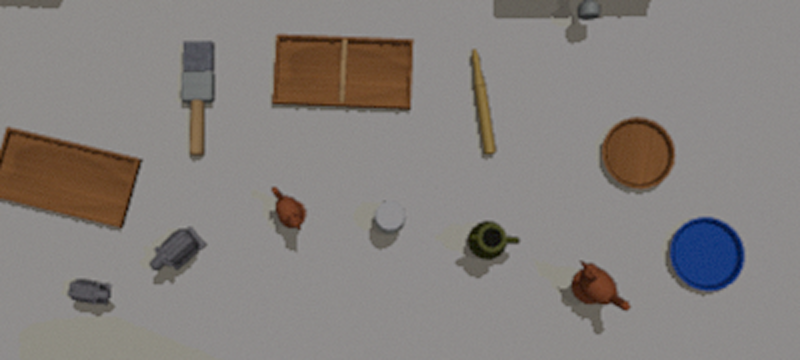

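View pics/scenec.png

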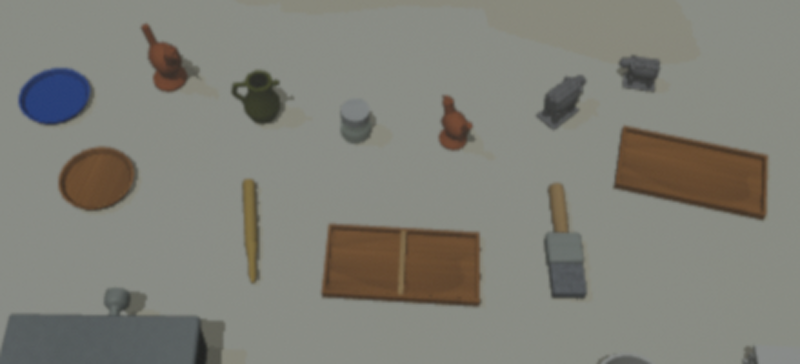

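The chosen dish is the brown one at top-image (457,224). It is wood, whereas the one at (492,276) is blue and so excluded. The divided tray is at (312,186) and the plain tray at (174,238). Roosters are at (436,290) big and (288,253) small, sheep at (228,272), lamb at (184,294), and jug at (384,268). A brush lies at about (238,198). Next I fit the poses and make one enlarged crop to confirm.

```bash
cat > fit.py <<'E'
from h import *
import json
from scipy.optimize import least_squares
cl={}; 
for n in ["top","scene"]:
    c=env.camera(n); W=pts(c).reshape(-1,3); W=W[~np.isnan(W[:,0])]
    t=W[(W[:,0]>300)&(W[:,0]<700)&(abs(W[:,1])<450)&(abs(W[:,2])<8)]
    W[:,2]-=np.median(t[:,2]); cl[n]=W
    print(n,"table z",np.median(t[:,2]))
    if n=="top": cv2.imwrite("pics/crop1.png",np.hstack([cv2.resize(c["frame"][v-50:v+50,u-50:u+50],(400,400),interpolation=cv2.INTER_CUBIC) for u,v in [(474,250),(206,280)]]))
A=np.vstack(list(cl.values()))
out={}
for n,(x,y),R,h,top in [("big_rooster",(380,-308),19,42,90),("small_rooster",(480,63),15,34,74),("sheep",(433,199),16.5,35,60),("lamb",(383,308),14,29,52)]:
    res=[]
    for src in (A,cl["top"],cl["scene"]):
        P=src[(np.hypot(src[:,0]-x,src[:,1]-y)<50)&(src[:,2]>8)&(src[:,2]<top)]
        B=P[(P[:,2]>h-4)]; q=B[:,:2]-B[:,:2].mean(0)
        d=np.linalg.svd(q,full_matrices=False)[2][0]; yaw=np.arctan2(d[1],d[0])
        C=P[(P[:,2]>h-4)&(P[:,2]<h+R+2)]
        def f(p):
            s=-(C[:,0]-x)*np.sin(p[1])+(C[:,1]-y)*np.cos(p[1])-p[0]
            return np.hypot(s,C[:,2]-h)-R
        r=least_squares(f,[0,yaw],loss="soft_l1",f_scale=1.5); o,yaw=r.x
        a=np.array([np.cos(yaw),np.sin(yaw)]); b=np.array([-a[1],a[0]])
        s=(P[:,:2]-[x,y])@a; lo,hi=np.percentile(s,[1,99])
        L=s[P[:,2]<h+R*.5]; l2=np.percentile(L,[2,98])
        print(n,len(P),"yaw",round(yaw,3),"off",round(o,1),"s",np.round([lo,hi]),"below",np.round(l2),"z@lo,hi",np.round([P[s<lo+8,2].max(),P[s>hi-8,2].max()]),"ctr",np.round(np.array([x,y])+o*b+(lo+hi)/2*a,1))
x,y=439,-182
for src in (A,cl["top"],cl["scene"]):
    P=src[(np.hypot(src[:,0]-x,src[:,1]-y)<50)&(src[:,2]>8)&(src[:,2]<75)]
    C=P[(P[:,2]>44)&(np.hypot(P[:,0]-x,P[:,1]-y)<20)]
    r=least_squares(lambda p:np.maximum(np.hypot(C[:,0]-p[0],C[:,1]-p[1])-17.5,0)+0*p[0],[x,y]).x
    g=C[C[:,2]>64]; m=(g.max(0)+g.min(0))/2
    H=P[np.hypot(P[:,0]-m[0],P[:,1]-m[1])>28]; 
    v=np.median(H[:,:2],0)-m[:2]
    print("jug",np.round(m),"ext",np.round(np.ptp(g,axis=0)),"handle az",round(np.arctan2(v[1],v[0]),2),len(H))
for n,(x,y) in dict(rooster_tray=(665,-6),sheep_tray=(531,357),jug_dish=(551,-383)).items():
    P=A[(np.hypot(A[:,0]-x,A[:,1]-y)<115)&(A[:,2]>8.5)&(A[:,2]<16)]
    if n=="jug_dish": P=P[np.hypot(P[:,0]-x,P[:,1]-y)<60]
    print(n,len(P),cv2.minAreaRect(P[:,:2].astype(np.float32)))
E
python3 fit.py
```

```text
top table z -0.08058485151279834
scene table z 1.5459334111767475
big_rooster 768 yaw -1.979 off 4.3 s [-26.  37.] below [-19.  23.] z@lo,hi [85. 82.] ctr [ 381.9 -314.4]
big_rooster 362 yaw -2.382 off 7.8 s [-31.  38.] below [-20.  23.] z@lo,hi [84. 82.] ctr [ 382.8 -316. ]
big_rooster 406 yaw 1.344 off -2.4 s [-34.  23.] below [-23.  18.] z@lo,hi [81. 86.] ctr [ 381.1 -313.8]
small_rooster 467 yaw -2.346 off -1.5 s [-28.  26.] below [-19.  17.] z@lo,hi [66. 67.] ctr [479.8  64.9]
small_rooster 193 yaw -2.638 off 0.5 s [-29.  27.] below [-18.  16.] z@lo,hi [65. 67.] ctr [481.  63.]
small_rooster 274 yaw 0.856 off 2.0 s [-24.  28.] below [-13.  19.] z@lo,hi [69. 66.] ctr [479.9  65.9]
sheep 646 yaw 2.274 off -3.9 s [-24.  35.] below [-24.  26.] z@lo,hi [57. 54.] ctr [432.2 206.1]
sheep 298 yaw 2.237 off -4.9 s [-23.  37.] below [-23.  28.] z@lo,hi [57. 51.] ctr [432.6 207.5]
sheep 348 yaw -0.828 off 2.9 s [-34.  24.] below [-18.  24.] z@lo,hi [51. 54.] ctr [431.9 204.5]
lamb 444 yaw -1.833 off -2.6 s [-25.  25.] below [-25.  22.] z@lo,hi [45. 46.] ctr [380.4 308.7]
lamb 200 yaw -1.737 off -1.2 s [-25.  25.] below [-21.  21.] z@lo,hi [45. 46.] ctr [381.8 308. ]
lamb 244 yaw 1.284 off 3.4 s [-24.  25.] below [-19.  25.] z@lo,hi [47. 45.] ctr [379.8 309.2]
jug [ 440. -182.   69.] ext [36. 38. 10.] handle az -1.6 47
jug [ 441. -182.   69.] ext [34. 38. 10.] handle az -1.67 12
jug [ 440. -181.   69.] ext [35. 37.  9.] handle az -1.56 38
rooster_tray 1037 ((664.1036987304688, -4.9955291748046875), (180.03163146972656, 95.81874084472656), 86.85868072509766)
sheep_tray 866 ((529.9756469726562, 356.31756591796875), (182.59326171875, 96.55455780029297), 75.74878692626953)
jug_dish 422 ((550.064453125, -381.7110290527344), (92.9970932006836, 91.88536071777344), 18.461742401123047)
```

View pics/crop1.png

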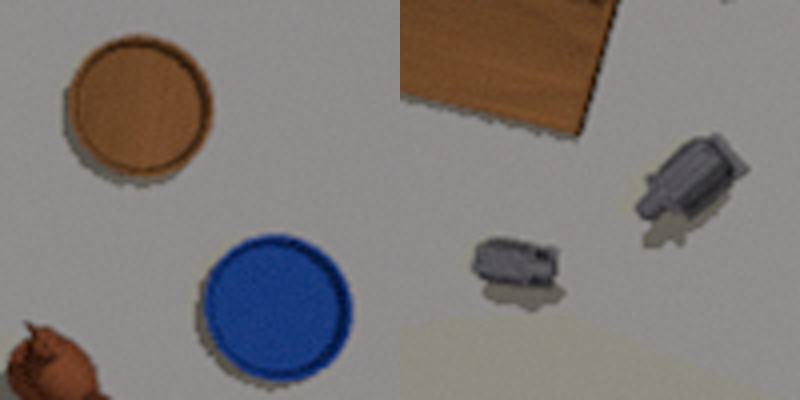

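```bash
cat > fit2.py <<'E'
from h import *
for n in ["top","scene"]:
    c=env.camera(n); W=pts(c).reshape(-1,3); W=W[~np.isnan(W[:,0])]
    if n=="scene": W[:,2]-=1.5
    for q,x,y,k in [("big",381,-312,1),("small",480,64,.8)]:
        P=W[(np.hypot(W[:,0]-x,W[:,1]-y)<50)]
        H=P[P[:,2]>66*k]; q2=H[:,:2]-[x,y]
        km=cv2.kmeans(q2.astype(np.float32),2,None,(3,20,.1),5,cv2.KMEANS_PP_CENTERS); ce=km[2]; lab=km[1].ravel()
        d=ce[0]-ce[1]
        F=P[(P[:,2]>3.5)&(P[:,2]<9)]
        print(n,q,len(H),np.round(ce+[x,y]),[round(H[lab==i,2].max()) for i in (0,1)],"yaw",round(np.arctan2(d[1],d[0])%np.pi-np.pi,2),"foot",len(F),np.round(F[:,:2].min(0)),np.round(F[:,:2].max(0)))
E
python3 fit2.py
python3 - <<'E'
import cv2,numpy as np
a=cv2.imread("pics/scene0.png");b=cv2.imread("pics/top0.png")
cr=lambda im,u,v:cv2.resize(im[v-25:v+25,u-25:u+25],(390,290) if 0 else (290,290),interpolation=cv2.INTER_CUBIC)
cv2.imwrite("pics/roost.png",np.vstack([np.hstack([cr(a,209,195),cr(a,370,229)]),np.hstack([cr(b,437,291),cr(b,288,253)])]))
E
```

```text
top big 98 [[ 399. -297.]
 [ 360. -334.]] [87, 80] yaw -2.38 foot 70 [ 339. -361.] [ 404. -263.]
top small 52 [[500.  76.]
 [464.  52.]] [65, 68] yaw -2.57 foot 55 [433.  21.] [526. 106.]
scene big 96 [[ 363. -333.]
 [ 403. -297.]] [81, 87] yaw -2.41 foot 93 [ 342. -359.] [ 424. -273.]
scene small 68 [[467.  53.]
 [503.  76.]] [68, 66] yaw -2.58 foot 83 [438.  17.] [524. 103.]
```

View pics/roost.png

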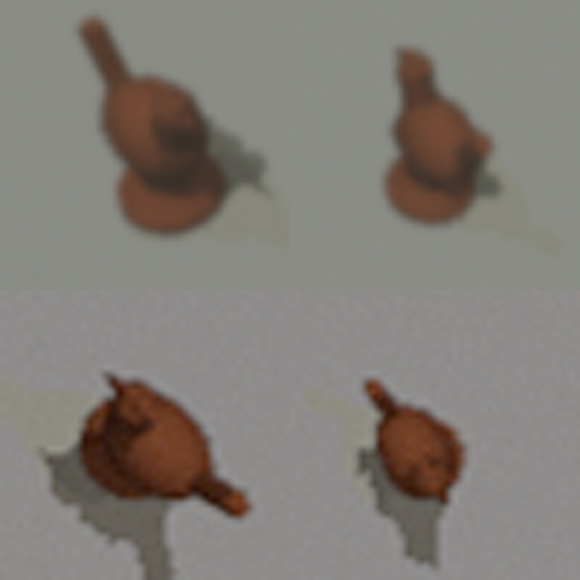

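Both views agree: big rooster axis at about −2.40 rad (head and tail on the line), small at about −2.58. Now I start with the small rooster.

```bash
cat > pp.py <<'E'
from h import *
from scipy.spatial.transform import Rotation as Ro
ori=lambda y:(Ro.from_euler("z",y)*Ro.from_euler("x",np.pi)).as_rotvec()
def best(p,yaws):
    j0=np.array(env.get_obs()["joints"]); c=[]
    for y in yaws:
        j=env.inverse_kinematics(p,ori(y))
        if j is not None and abs(j[5])<3.0: c.append((np.abs(np.array(j)-j0).max(),y))
    return min(c)[1]
def log(s):
    o=env.get_obs(); print(s,"t",round(o["clock"],1),"pos",np.round(o["position"],1),"gap",round(float(o["finger_gap"]),1),"F",np.round(o["contact_force"],1),"grip",np.round(o["gripper_force"],1))
def pick(x,y,yaw,h,width,up=120):
    z=h-19
    a=best([x,y,z+up],[yaw,yaw+np.pi]); env.goto([x,y,z+up],ori(a)); env.gripper_to(min(85,width+32))
    env.line_to([x,y,z+12],ori(a)); hit=env.line_to([x,y,z],ori(a),max_speed=50,guard=8); log(f"down {hit}")
    env.gripper_to(0); log("closed")
    env.line_to([x,y,z+up],ori(a)); log("lifted")
def place(x,y,yaws,h,width,up=110):
    z=h-19+4
    a=best([x,y,z+up],yaws); env.goto([x,y,z+up],ori(a)); env.line_to([x,y,z+8],ori(a))
    env.hold(.2); hit=env.line_to([x,y,z-1.5],ori(a),max_speed=20,guard=4); log(f"set {hit}")
    env.gripper_to(width+24); env.line_to([x,y,z+up],ori(a)); log("released")
def snap(name,cam="top",box=(150,330,140,540),w=800):
    c=env.camera(cam); f=c["frame"][box[0]:box[1],box[2]:box[3]]
    cv2.imwrite(f"pics/{name}.png",cv2.resize(f,(w,int(w*f.shape[0]/f.shape[1])),interpolation=cv2.INTER_CUBIC))
E
python3 - <<'E'
from pp import *
pick(482.5,64,-2.58,34,30)
snap("grip1","scene",(160,310,270,470))
E
```

```text
down False t 5.3 pos [482.3  64.   14.8] gap 62.4 F [-1.2  0.4 -0.2] grip 0.0
closed t 5.7 pos [482.7  64.   15.4] gap 28.3 F [-2.4 -0.1  5.1] grip 58.7
lifted t 6.7 pos [481.9  64.  134.2] gap 28.4 F [ 0.5 -0.1 -0.8] grip 59.1
```

View pics/grip1.png

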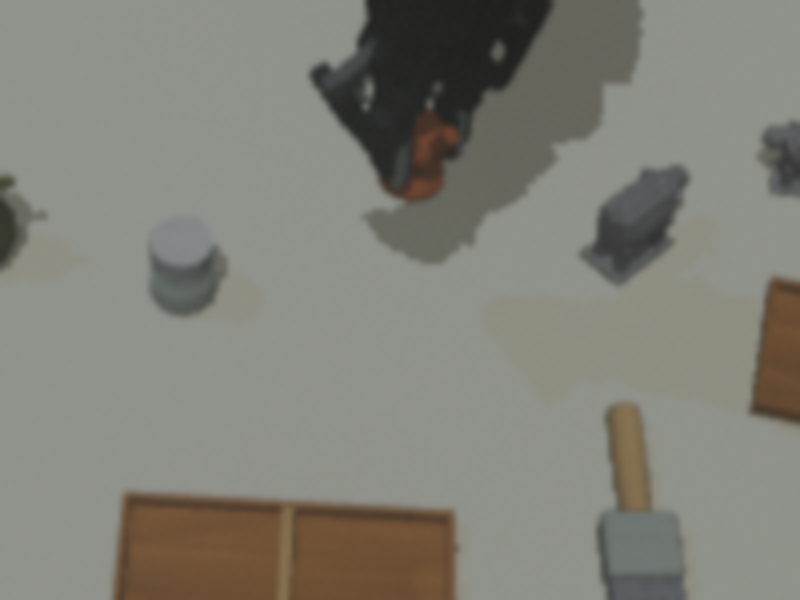

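The small rooster hangs upright in the grip at crop (430,155), clear of the jar and sheep. Next I place it and pick the big one.

Run:
```python
from pp import *
T=-.055
place(666,39.4,[T,T+np.pi,T-np.pi],34,30)
pick(381,-315,-2.40,42,38)
snap("grip2","top",(140,340,240,500),780)
```

```text
set True t 10.3 pos [666.1  39.4  19.5] gap 28.2 F [-1.6  0.3  5.7] grip 59.7
released t 11.6 pos [665.4  39.4 128.1] gap 54.0 F [ 0.8 -0.3 -0.4] grip 0.0
down False t 14.8 pos [ 380.9 -314.8   22.8] gap 69.7 F [ 0.  -0.5  0.5] grip 0.0
closed t 15.2 pos [ 381.1 -315.1   23.5] gap 35.9 F [-1.4  1.9  5.5] grip 59.3
lifted t 16.2 pos [ 380.6 -314.6  142.2] gap 36.0 F [ 0.2 -0.  -0.9] grip 59.9
```

View pics/grip2.png

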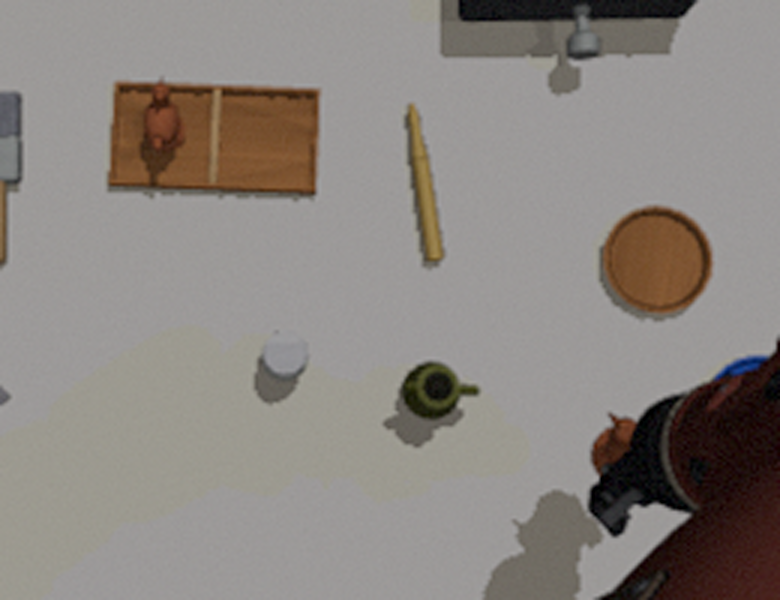

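The small rooster stands in the left bay at crop (163,120), and the big one is in the grip. I continue with the big rooster and then the sheep.

Run:
```python
from pp import *
T=-.055
place(661.6,-49.4,[T,T+np.pi,T-np.pi],42,38)
pick(434,203.5,2.27,35,33)
T=-.249
place(539.8,395.3,[T,T+np.pi,T-np.pi],35,33)
pick(381,308.5,-1.77,29.5,28)
snap("grip3","top",(140,340,130,390),780)
```

```text
set True t 19.2 pos [661.7 -49.4  27.6] gap 35.9 F [-1.4 -0.2  6.7] grip 60.5
released t 20.4 pos [661.  -49.3 136. ] gap 61.6 F [ 0.4 -0.  -0.1] grip 0.0
down False t 23.2 pos [433.8 203.4  15.8] gap 64.9 F [-0.4  0.3  0.7] grip 0.0
closed t 23.6 pos [434.1 203.5  16.4] gap 30.8 F [-1.5  0.2  5. ] grip 59.1
lifted t 24.6 pos [433.4 203.3 135.2] gap 31.0 F [-0.9 -0.2 -2.2] grip 59.4
set True t 26.9 pos [539.8 395.3  20.5] gap 30.8 F [-1.4 -0.4  5.8] grip 60.2
released t 28.1 pos [539.3 395.  129. ] gap 56.6 F [-0.8 -0.1 -0.9] grip 0.0
down False t 31.0 pos [380.8 308.4  10.3] gap 60.6 F [-0.9 -0.1 -0.1] grip 0.0
closed t 31.4 pos [381.2 308.6  10.9] gap 25.6 F [-1.5 -1.9  5.3] grip 58.8
lifted t 32.4 pos [380.5 308.2 129.7] gap 25.2 F [-0.5 -1.4 -1.1] grip 58.9
```

View pics/grip3.png

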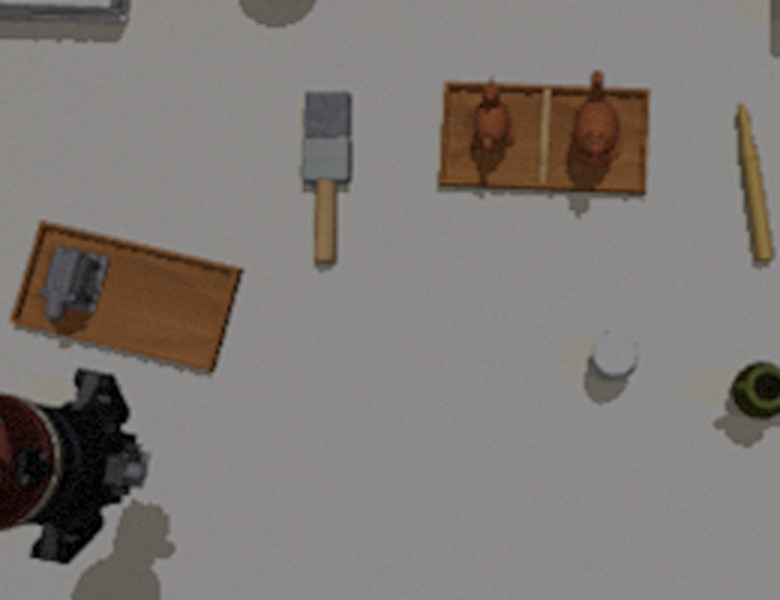

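Roosters are one per bay at crop (490,120) and (597,125), the sheep stands in its tray at (75,280), and the lamb is in the grip. Next come the lamb's placing and the jug.

Run:
```python
from pp import *
T=-.249
place(520.2,317.7,[T,T+np.pi,T-np.pi],29.5,28)
pick(440.5,-182,-1.6,53,31)
place(550,-382,np.linspace(-3.1,3.1,13),53,31)
p=env.get_obs()
env.goto([300,-150,300],ori(best([300,-150,300],[0,1.57,-1.57,3.1]))); log("park")
c=env.camera("top"); a=c["frame"][140:340,130:530]
c=env.camera("scene"); b=c["frame"][150:350,110:510]
cv2.imwrite("pics/end.png",cv2.resize(np.vstack([a,b]),(600,600),interpolation=cv2.INTER_CUBIC))
```

```text
set True t 35.3 pos [520.3 317.7  14.9] gap 25.2 F [-0.4 -0.2  5.4] grip 59.5
released t 36.6 pos [519.7 317.4 123.6] gap 52.1 F [-0.1 -0.8 -0.1] grip 0.0
down False t 39.9 pos [ 440.3 -181.9   33.8] gap 62.8 F [-0.4  0.5  0.5] grip 0.0
closed t 40.3 pos [ 440.6 -182.1   34.5] gap 33.5 F [-1.5  1.   7.6] grip 54.4
lifted t 41.3 pos [ 440.  -181.7  153.3] gap 33.5 F [-0.4 -0.  -1.3] grip 53.7
set True t 43.6 pos [ 550.1 -382.1   38.6] gap 33.4 F [-1.   1.1  6.3] grip 55.5
released t 44.9 pos [ 549.6 -381.6  147. ] gap 54.9 F [-0.5 -0.3 -0.3] grip 0.0
park t 46.2 pos [ 300.6 -150.6  299.8] gap 55.1 F [ 0.1 -0.6  0.5] grip 0.0
```

View pics/end.png

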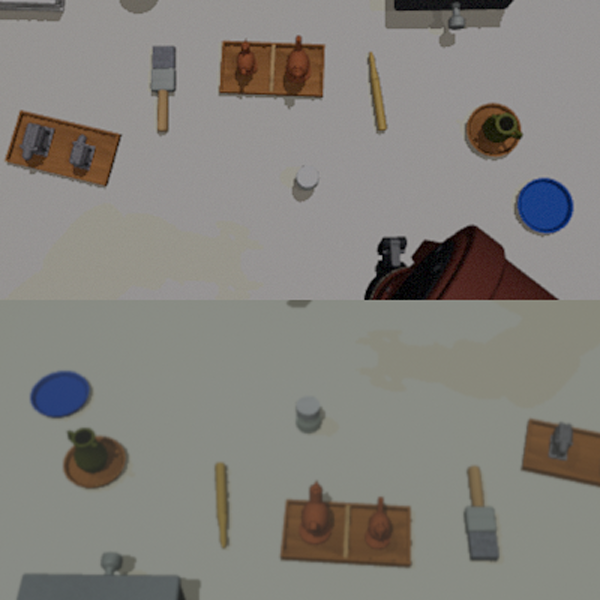

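The four animals look right. The jug at (500,128) looks offset or leaning, so I check it enlarged along with the heights.

```bash
cat > chk.py <<'E'
from pp import *
import sys
ims=[]
for n in ["top","scene"]:
    c=env.camera(n); W=pts(c); f=c["frame"]
    X=np.array([550,-382,30.]); k=np.array(c["R"])@X+c["t"]; u,v=int(c["fx"]*k[0]/k[2]+c["cx"]),int(c["fy"]*k[1]/k[2]+c["cy"])
    ims.append(cv2.resize(f[v-30:v+30,u-30:u+30],(400,400),interpolation=cv2.INTER_CUBIC))
    P=W.reshape(-1,3); P=P[~np.isnan(P[:,0])]; P=P[np.hypot(P[:,0]-550,P[:,1]+382)<60]
    if n=="scene": P[:,2]-=1.5
    for a,b in [(18,30),(30,42),(46,62),(62,85)]:
        q=P[(P[:,2]>a)&(P[:,2]<b)]
        if len(q): print(n,a,b,len(q),np.round(np.median(q,0)),np.round(q.min(0)),np.round(q.max(0)))
    q=P[P[:,2]>62]
    if len(q)>8:
        s=np.linalg.lstsq(np.c_[q[:,:2],np.ones(len(q))],q[:,2],rcond=None)[0]; print("lip slope",np.round(s[:2],2))
cv2.imwrite(f"pics/{sys.argv[1]}.png",np.hstack(ims))
E
python3 chk.py jug1
```

```text
top 18 30 29 [ 538. -364.   26.] [ 526. -392.   18.] [ 560. -359.   29.]
top 30 42 104 [ 537. -372.   36.] [ 528. -409.   30.] [ 572. -360.   42.]
top 46 62 32 [ 540. -372.   55.] [ 529. -411.   47.] [ 566. -368.   62.]
top 62 85 192 [ 549. -384.   71.] [ 531. -411.   62.] [ 566. -361.   76.]
lip slope [0.11 0.05]
scene 18 30 61 [ 569. -373.   25.] [ 535. -407.   18.] [ 574. -360.   30.]
scene 30 42 142 [ 564. -375.   36.] [ 534. -411.   30.] [ 575. -359.   42.]
scene 46 62 68 [ 562. -381.   54.] [ 533. -414.   46.] [ 567. -368.   62.]
scene 62 85 213 [ 552. -382.   71.] [ 532. -411.   62.] [ 567. -360.   77.]
lip slope [-0.02  0.02]
```

View pics/jug1.png

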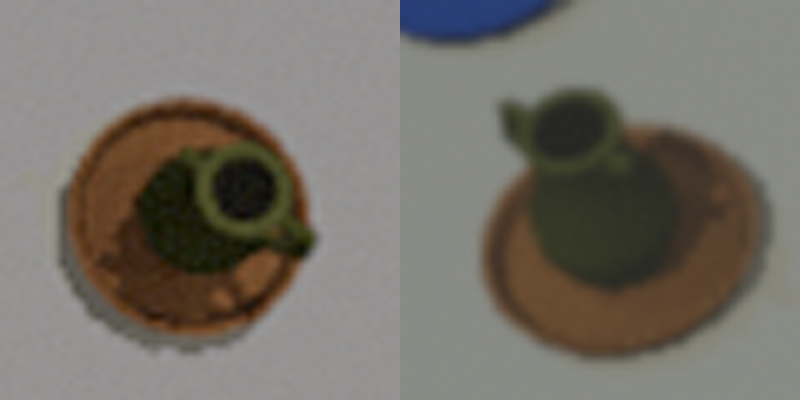

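The lip centre is (549,−384) at 72 mm height, above a belly centred at about (551,−383). So the jug is upright and centred, and the apparent lean is perspective. All five set-down heights match the 4 mm floor, so I hand in the job.

```bash
python3 -c "
from cell import env
print(env.finish_job())"
```

```text
the job is handed in; nothing more can be done
None
```

I handed the job in at about 46 s of the 144 s allowed: one rooster in each bay, both sheep in the long tray and the jug upright in the brown dish, with the wax jar and burnisher untouched; the judge's verdict was not shown.

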